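Crack the left-hand rotor bolt loose

ROBOT

A 6-joint arm with a two-finger parallel gripper is mounted at the origin on the work surface. World frame = base frame: x ahead of the robot, y to its left, z up, the work surface at z = 0. Lengths are in m, angles in degrees, forces in N, time in s.
With the tool pointing down it reaches from about 0.2 to 0.875 m from the base axis. Payload 3.4 kg.
Tool frame: the origin (TCP) lies on the centre line of the jaws, within the pads' length; the fingertips stand 25 mm ahead of it and the grasp point (between the pads) lies 6 mm ahead of it; x points along the fingers, z is the direction in which the jaws open and shut, and the axes are right-handed (so a half turn about x gives the same grasp; the last joint's range is limited). The gripper opens to 94 mm and grips with 3 to 60 N. Pads are 16 mm wide; open, the fingers measure 119 mm over their backs; the gripper's body (75 mm by 177 mm) begins 78 mm behind the grasp point.
Start: joints at [67.494, 15.808, 86.224, -0, 77.962, -6.933], TCP at [0.154, 0.554, 0.23] pointing down, gripper open.
Joint ranges: [-165.64, 165.64], [-43.16, 119.46], [12.63, 154.43], [-67.54, 247.53], [6.08, 155.33], [-154.97, 154.97]. Speed limits (degrees/s): [147.25, 147.25, 180, 180, 180, 180].

INTERFACE

Orientations are given as a 3x3 rotation matrix whose columns are the frame's x, y, z axes.
In Python, from workcell import ctrl, eyes gives the robot as it stands.
- The arm moves only by the shell command python3 -m handwheel 'ROWS' [FORCE]. ROWS is JSON, a list of rows, each an object with "dp": the shift along the tool's x, y, z in m, a list of three; "dr": the turn, a rotation vector about the tool's x, y, z in degrees, a list of three; "fingers": the finger opening in m, from 0 to 0.094. In form: [{"dp": [tx, ty, tz], "dr": [rx, ry, rz], "fingers": fingers}, ...]. A call has 1 to 20 rows; each row is the pose to reach, as a shift and turn from the pose commanded when the call began, along the tool's axes at that moment; what a row does not reach only later rows make up. A row lasts 1/10 s, in which the tool goes at most 50 mm and 8.59 degrees, less where a joint would pass 70% of its speed; a pose out of reach is approached as far as the arm can. A call with a gripper value outside its range is refused whole. The fingers move at their own pace and stop on an object; FORCE is the grip in N (left out, the last holds). Time passes only in rows, so rows that repeat a pose let the fingers close. It gives the time, the measured TCP pose, the force and the opening at its end, in the units of the state.
- ctrl.observe(): the state, without advancing time (a new reading comes with each control period).
- eyes.snapshot(name): name is "scene" or "top" or "wrist"; returns (picture, depth): 480x640x3 uint8, red, green, blue; 480x640 float32, m along the optical axis (not along the pixel's ray), 0 where there is no reading.
- eyes.camera_params(name): a dict with "K" (3x3 intrinsics, pixels), "R" (3x3) and "t" (3): a world point X has camera coordinates R X + t; the wrist camera has in their place "mount" (4x4, takes a point from camera to tool coordinates, whose origin is the TCP and whose axes are the tool frame's). Camera axes: x right, y down, z forward; pixel columns grow to the right and rows downward; lengths in m; the calibration is good to about 2 mm. A picture is of the moment at which its call begins: read the wrist's pose just before it. camera_params takes no time and is no camera call.
- ctrl.close_job(): hands the job in, once; it reports no verdict.
The state is a dict: "time": time; "joints": joint angles; "joint_velocities": joint speeds; "joint_torque": joint torques, N m; "tcp_pos": TCP position; "eef_rot": TCP orientation; "contact_force": force on the tool from outside, world axes, zero at the start; "torque": the same for the moment, N m; "finger_gap": finger opening in m.
Only numpy, scipy, OpenCV 4.12 (cv2) and the standard library are available. Lean on these libraries where they do the work, as an engineer would, in place of code of your own. Each camera call takes 0.05 s, during which the arm holds its last target.

TASK

The yellow square-headed bolt in the middle of the engine's rotor has a left-hand thread: it tightens anticlockwise and loosens clockwise, seen from above. Take the red T-wrench from the green rack, seat it fully over the bolt head, feeling gently for the flats, and turn the bolt loose by about a sixth of a turn (60 degrees) without ever straining it the wrong way. Then stand the red wrench upright in its empty cell of the rack again, let go, and leave everything else where it is.

Things in the scene. Friction and masses are not known exactly. Their poses are not given: they have to be found in the camera images.
- wrench: red-handled steel T-wrench, 300 g, upright. Origin: centre of its open lower end; z up its 12 mm round shank, x along its crossbar. The lower end is a square socket, 21.6 mm inside with flats along x and y, 31 mm outside, 18 mm deep: it fits the bolt head with 0.8 mm clearance a side, in any of four orientations, with about 5 degrees of slack either way
- wrench_bar (a point): centre of the red wrench's crossbar, 137 mm above its lower end: a flat-sided red bar 100 mm long (x), 14 mm wide, 18 mm tall
- bolt_top (a point): point on the engine, on the bolt's axis at the top of its yellow square head, 91.5 mm above the bench; its x and y are the engine's and do not show how the flats lie, which is to be found by feel or by eye. Head: 20 mm square with a dark stripe across it parallel to two flats, straight for the lower 10 mm, then chamfered over 1.5 mm to 17.4 mm square
- bolt_seat (a point): point on the engine, on the bolt's axis where the head's underside meets its washer (28 mm across), 79 mm above the bench; x, y as the engine's. A wrench set on the head with its flats crossed sticks 10 to 11.5 mm above this; when the flats line up it drops until its lower end is here
- bolt (a joint): rotation of the bolt in rad from fully tight (0), growing clockwise seen from above (loosening); it turns with a steady drag of about 0.15 N m and stays where it is left. Anticlockwise it stands hard against its stop at 0
- engine: grey work plate 240 by 180 mm, fixed to the bench, with a small aluminium engine on it: crankcase, round cover, dark rotor on top; origin under the plate's centre, the rotor's axis above it; x towards the finned cylinder (80 mm tall)
- rack: green wrench rack, fixed to the bench: base 210 by 66 by 8 mm with two square cells, 46 mm wide inside, walls 5 mm thick rising to 50 mm above the bench; origin under its centre, x along it through both cells. One cell holds the red wrench, the other the blue; which is which varies
- cell_near (a point): centre of the floor of one cell, at rack x = -75 mm, 8 mm above the bench
- cell_far (a point): centre of the floor of the other cell, at rack x = +75 mm, 8 mm above the bench
- blue_wrench: blue-handled T-wrench of the same size standing in the other cell, with a smaller socket that does not fit: leave it alone
- piston: bare aluminium piston, a plain cylinder 48 mm across, 44 mm tall, standing on the bench; leave it alone
- bearing: steel bearing ring, 52 mm across, 15 mm tall, lying flat; leave it alone
- spray_can: upright spray can, 60 mm across, 170 mm tall, yellow label; leave it alone
- oil_bottle: upright black oil bottle, 70 mm across, 170 mm tall; leave it alone
- grease_jar: green grease jar, 68 mm across, 60 mm tall; leave it alone
- spanner: open-ended steel spanner lying on the bench; leave it alone
- driver: orange screwdriver lying on the bench; leave it alone
- socket_loose: loose steel socket, 26 mm across, 30 mm tall; leave it alone

How it is judged:
By the outcome, as a careful person would: the job done as asked, in the order asked, and still so for the second after the job is handed in, with the robot touching nothing.
It also fails if it takes over 72 s, if anything falls off the work surface, if the arm or the gripper's body presses on something with over 40 N, if the wrist force passes 120 N, or if a joint passes its speed limit or range.

## Working session

There is one attempt and no reset: what is moved stays moved. The work goes in short steps, Python scripts to look and compute and a shell command to move; the robot and the scene stay as the last step left them, time stands still between calls to the robot, and variables do not carry over. Pictures are saved under pics/ and viewed, and the job is handed in when it is done.

```bash
mkdir -p pics; ls
cat > h.py <<'E'
import numpy as np, cv2, json
from workcell import ctrl, eyes
np.set_printoptions(precision=4,suppress=True)
def save(name,img): cv2.imwrite('pics/'+name+'.png',cv2.cvtColor(img,cv2.COLOR_RGB2BGR))
E
python3 - <<'E'
from h import *
s=ctrl.observe()
for k,v in s.items(): print(k,np.array(v))
for n in ['scene','top','wrist']:
    p,d=eyes.snapshot(n); save(n+'0',p); np.savez('pics/'+n+'0.npz',p=p,d=d)
    print(n,eyes.camera_params(n))
E
```

```text
pics
time 0.0
joints [67.4945 15.8456 86.2922  0.0013 77.9632 -6.9333]
joint_velocities [ 0.0244  0.0134 -0.0807 -0.0287 -0.0063 -0.0024]
joint_torque [  0.0006 -40.457  -23.7221   0.0702   0.0344  -0.0001]
tcp_pos [0.1542 0.5534 0.2296]
eef_rot [[-0.0007 -0.9633  0.2685]
 [-0.0016  0.2685  0.9633]
 [-1.      0.0002 -0.0017]]
contact_force [-0.0398  1.1647  0.3284]
torque [-0.0607 -0.0117 -0.0149]
finger_gap 0.09411911745383683
scene {'K': array([[532.0528,   0.    , 329.809 ],
       [  0.    , 532.0528, 240.0031],
       [  0.    ,   0.    ,   1.    ]]), 'R': array([[ 0.0459,  0.9989,  0.0128],
       [ 0.8373, -0.0315, -0.5458],
       [-0.5448,  0.0358, -0.8378]]), 't': array([-0.0342, -0.4054,  1.6148])}
top {'K': array([[539.4011,   0.    , 317.865 ],
       [  0.    , 539.4011, 238.9038],
       [  0.    ,   0.    ,   1.    ]]), 'R': array([[ 0.0256, -0.9996,  0.0105],
       [-0.9868, -0.027 , -0.1596],
       [ 0.1598, -0.0063, -0.9871]]), 't': array([-0.0092,  0.581 ,  1.5547])}
wrist {'K': array([[348.3454,   0.    , 316.9583],
       [  0.    , 348.3454, 238.171 ],
       [  0.    ,   0.    ,   1.    ]]), 'mount': array([[ 0.0008, -0.2817,  0.9595, -0.1538],
       [-0.0012, -0.9595, -0.2817,  0.0813],
       [ 1.    , -0.0009, -0.0011, -0.0001],
       [ 0.    ,  0.    ,  0.    ,  1.    ]])}
```

View pics/scene0.png

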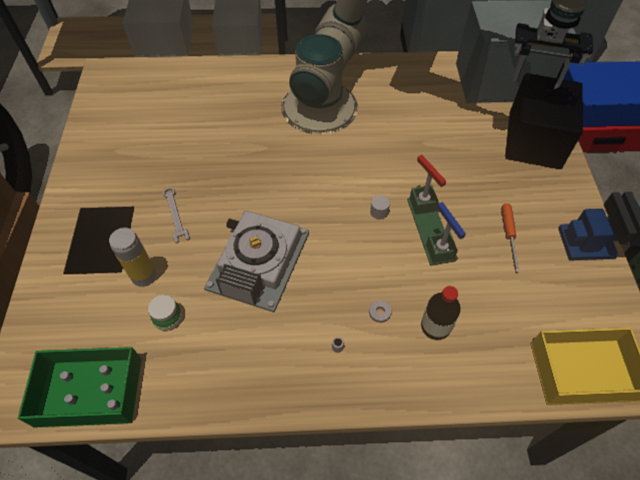

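View pics/top0.png

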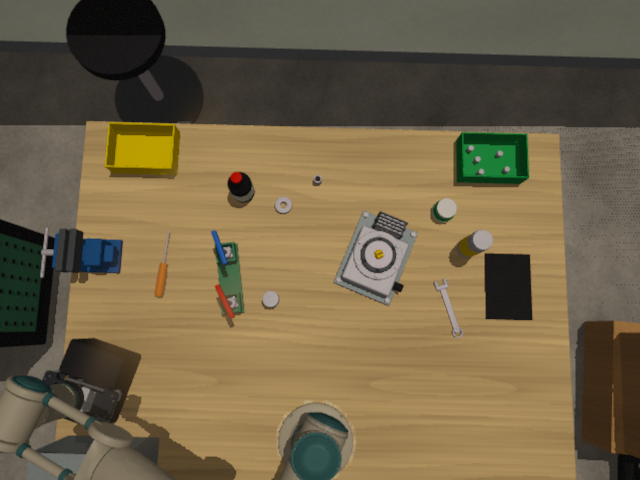

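View pics/wrist0.png

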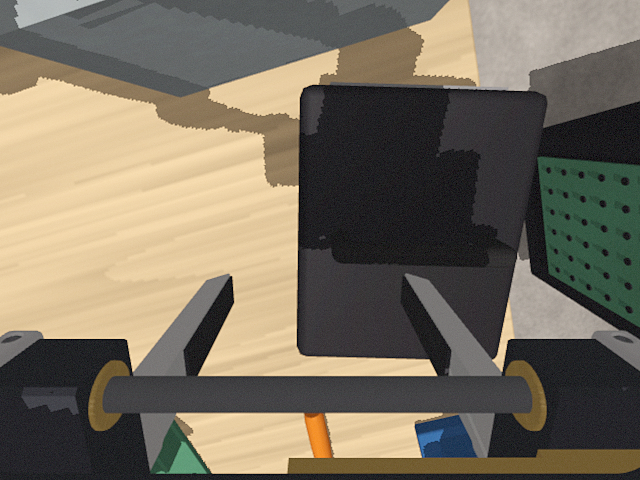

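The top view shows the red bar at about (225,302) and the blue at (220,247) on the green rack. The yellow bolt is at (379,255), with the engine's cylinder up-right and the piston at (270,299). Next I measure these.

```bash
cat >> h.py <<'E'
def ray(n,u,v):
    c=eyes.camera_params(n);R=np.array(c['R']);t=np.array(c['t'])
    d=R.T@np.linalg.solve(c['K'],[u,v,1.]); return -R.T@t,d
def onz(n,u,v,z):
    o,d=ray(n,u,v); return o+d*(z-o[2])/d[2]
def tri(a,b):
    (o1,d1),(o2,d2)=a,b
    d1=d1/np.linalg.norm(d1);d2=d2/np.linalg.norm(d2)
    s=np.linalg.lstsq(np.c_[d1,-d2],o2-o1,rcond=None)[0]
    p,q=o1+s[0]*d1,o2+s[1]*d2
    return (p+q)/2,np.linalg.norm(p-q)
def mask(p,col,roi):
    hsv=cv2.cvtColor(p,cv2.COLOR_RGB2HSV)
    H={'red':[(0,8),(172,180)],'blue':[(105,125)],'yellow':[(20,33)],'green':[(50,85)]}[col]
    m=np.zeros(p.shape[:2],np.uint8)
    for a,b in H: m|=cv2.inRange(hsv,(a,130 if col!='green' else 60,40),(b,255,255))
    x0,y0,x1,y1=roi; k=np.zeros_like(m);k[y0:y1,x0:x1]=255
    return m&k
E
python3 - <<'E'
from h import *
T=np.load('pics/top0.npz')['p'];S=np.load('pics/scene0.npz')['p']
R={('red','t'):(200,270,260,330),('red','s'):(405,145,460,200),('blue','t'):(200,220,250,275),('blue','s'):(430,195,475,245),('yellow','t'):(360,240,395,270),('yellow','s'):(240,225,275,255),('green','t'):(205,235,250,325),('green','s'):(400,180,465,270)}
for c in ['red','blue','yellow','green']:
    cs={}
    for k,im in (('t',T),('s',S)):
        m=mask(im,c,R[(c,k)]); n=m.sum()//255
        pts=cv2.findNonZero(m)
        r=cv2.minAreaRect(pts); mo=cv2.moments(m,True); cs[k]=(mo['m10']/mo['m00'],mo['m01']/mo['m00']); print(c,k,n,cs[k],r)
        save(f'm_{c}_{k}',cv2.merge([m]*3))
    print(c,tri(ray('top',*cs['t']),ray('scene',*cs['s'])))
def up(im,x0,y0,x1,y1,f): return cv2.resize(im[y0:y1,x0:x1],None,fx=f,fy=f,interpolation=cv2.INTER_CUBIC)
save('u1',up(T,330,205,425,310,5)); save('u2',up(S,200,200,320,315,5)); save('u3',up(T,200,220,280,330,5))
E
```

```text
red t 182 (224.28021978021977, 300.9725274725275) ((224.19998168945312, 300.8999938964844), (35.77709197998047, 4.9193501472473145), 63.43495178222656)
red s 276 (431.2572463768116, 170.34420289855072) ((430.84844970703125, 170.18324279785156), (38.27507400512695, 7.735736846923828), 47.72631072998047)
red (array([0.3869, 0.2594, 0.1454]), np.float64(0.003462209175329964))
blue t 176 (219.33522727272728, 248.39204545454547) ((219.10000610351562, 247.29998779296875), (34.78504943847656, 5.692099571228027), 71.56504821777344)
blue s 164 (451.25, 218.7621951219512) ((451.23785400390625, 218.82704162597656), (39.55455017089844, 4.26424503326416), 53.97262954711914)
blue (array([0.5316, 0.2822, 0.1452]), np.float64(0.006140966840097831))
yellow t 61 (378.44262295081967, 253.95081967213116) ((378.5, 254.0), (8.0, 7.0), 90.0)
yellow s 33 (254.12121212121212, 240.45454545454547) ((254.25001525878906, 240.25003051757812), (5.692099571228027, 7.273237705230713), 71.56504821777344)
yellow (array([ 0.5354, -0.169 ,  0.0863]), np.float64(0.0006317932567875701))
green t 831 (230.49819494584838, 274.09145607701566) ((229.26219177246094, 277.3597412109375), (69.90316009521484, 21.644580841064453), 83.6598129272461)
green s 794 (428.1234256926952, 225.2972292191436) ((431.7405090332031, 224.41604614257812), (79.88815307617188, 28.727365493774414), 70.75047302246094)
green (array([0.4707, 0.2611, 0.0321]), np.float64(0.0016717163090211947))
```

View pics/u1.png

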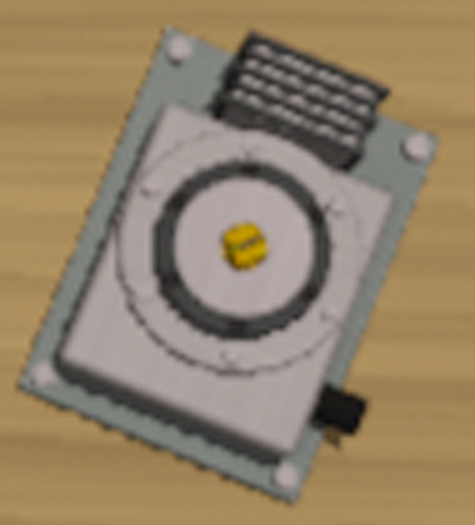

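View pics/u3.png

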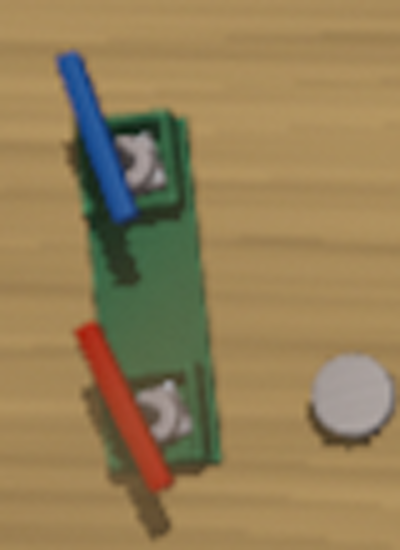

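```bash
cat >> h.py <<'E'
from scipy.spatial.transform import Rotation as Ro
def down(yawz):
    a=np.radians(yawz); z=np.array([np.cos(a),np.sin(a),0]);x=np.array([0,0,-1.]);return np.c_[x,np.cross(z,x),z]
def goto(p,yawz,cur=None,curyaw=None):
    "dp (m), dr (deg) from current pose (measured, or given commanded p,yaw) to a down pose"
    s=ctrl.observe()
    P=np.array(s['tcp_pos']) if cur is None else np.array(cur)
    R=np.array(s['eef_rot']) if curyaw is None else down(curyaw)
    print('dp',R.T@(np.array(p)-P),'dr',np.degrees(Ro.from_matrix(R.T@down(yawz)).as_rotvec()))
def st():
    s=ctrl.observe();R=np.array(s['eef_rot'])
    print('t',round(s['time'],2),'p',np.array(s['tcp_pos']),'yawz',np.degrees(np.arctan2(R[1,2],R[0,2])),'xax',R[:,0],'F',np.array(s['contact_force']),'M',np.array(s['torque']),'gap',s['finger_gap'],'j',np.array(s['joints']))
def axis(m,n,z):
    pts=cv2.findNonZero(m).reshape(-1,2).astype(float)
    w=np.array([onz(n,u,v,z)[:2] for u,v in pts]); c=w.mean(0); U,S,V=np.linalg.svd(w-c); 
    return c,np.degrees(np.arctan2(V[0,1],V[0,0]))%180
def wray(u,v,pose):
    c=eyes.camera_params('wrist');M=np.array(c['mount']);P,R=pose
    d=R@M[:3,:3]@np.linalg.solve(c['K'],[u,v,1.]); return P+R@M[:3,3],d
def wonz(u,v,z,pose):
    o,d=wray(u,v,pose); return o+d*(z-o[2])/d[2]
def wsnap(name):
    s=ctrl.observe();p,d=eyes.snapshot('wrist');save(name,p);P,R=np.array(s['tcp_pos']),np.array(s['eef_rot'])
    np.savez('pics/'+name+'.npz',p=p,d=d,P=P,R=R);return p,d,(P,R)
E
python3 - <<'E'
from h import *
T=np.load('pics/top0.npz')['p'];S=np.load('pics/scene0.npz')['p']
for c,rt,rs in (('red',(200,270,260,330),(405,145,460,200)),('blue',(200,220,250,275),(430,195,475,245))):
    print(c,axis(mask(T,c,rt),'top',.15),axis(mask(S,c,rs),'scene',.15))
goto([.535,-.169,.23],74.43,[.154,.554,.23],74.43)
E
```

```text
red (array([0.3865, 0.2569]), np.float64(28.662728375005855)) (array([0.3905, 0.2596]), np.float64(27.355310523960192))
blue (array([0.5304, 0.2783]), np.float64(22.413171171880975)) (array([0.5348, 0.2836]), np.float64(22.993377829134467))
dp [ 0.     -0.5611 -0.5942] dr [0. 0. 0.]
```

```bash
python3 -m handwheel '[{"dp":[0,-0.561,-0.594],"dr":[0,0,0],"fingers":0.06},{"dp":[0,-0.561,-0.594],"dr":[0,0,0],"fingers":0.06},{"dp":[0,-0.561,-0.594],"dr":[0,0,0],"fingers":0.06},{"dp":[0,-0.561,-0.594],"dr":[0,0,0],"fingers":0.06},{"dp":[0,-0.561,-0.594],"dr":[0,0,0],"fingers":0.06},{"dp":[0,-0.561,-0.594],"dr":[0,0,0],"fingers":0.06},{"dp":[0,-0.561,-0.594],"dr":[0,0,0],"fingers":0.06},{"dp":[0,-0.561,-0.594],"dr":[0,0,0],"fingers":0.06},{"dp":[0,-0.561,-0.594],"dr":[0,0,0],"fingers":0.06},{"dp":[0,-0.561,-0.594],"dr":[0,0,0],"fingers":0.06},{"dp":[0,-0.561,-0.594],"dr":[0,0,0],"fingers":0.06},{"dp":[0,-0.561,-0.594],"dr":[0,0,0],"fingers":0.06},{"dp":[0,-0.561,-0.594],"dr":[0,0,0],"fingers":0.06},{"dp":[0,-0.561,-0.594],"dr":[0,0,0],"fingers":0.06},{"dp":[0,-0.561,-0.594],"dr":[0,0,0],"fingers":0.06},{"dp":[0,-0.561,-0.594],"dr":[0,0,0],"fingers":0.06},{"dp":[0,-0.561,-0.594],"dr":[0,0,0],"fingers":0.06},{"dp":[0,-0.561,-0.594],"dr":[0,0,0],"fingers":0.06},{"dp":[0,-0.561,-0.594],"dr":[0,0,0],"fingers":0.06},{"dp":[0,-0.561,-0.594],"dr":[0,0,0],"fingers":0.06}]'
python3 - <<'E'
from h import *
st(); wsnap('w1')
E
```

```text
time: 2.15
tcp_pos: [0.5343, -0.1669, 0.2305]
eef_rot: [[-0.001, -0.964, 0.267], [0.001, 0.267, 0.964], [-1.0, 0.001, 0.001]]
contact_force: [0.7, 0.1, 0.3]
finger_gap: 0.0598
t 2.15 p [ 0.5343 -0.1669  0.2305] yawz 74.51511155511838 xax [-0.0008  0.0012 -1.    ] F [0.6583 0.0756 0.319 ] M [-0.0289 -0.0147  0.0534] gap 0.05981974018024223 j [-24.4979  14.5286  88.0282   0.0432  77.5147 -99.0224]
```

View pics/w1.png

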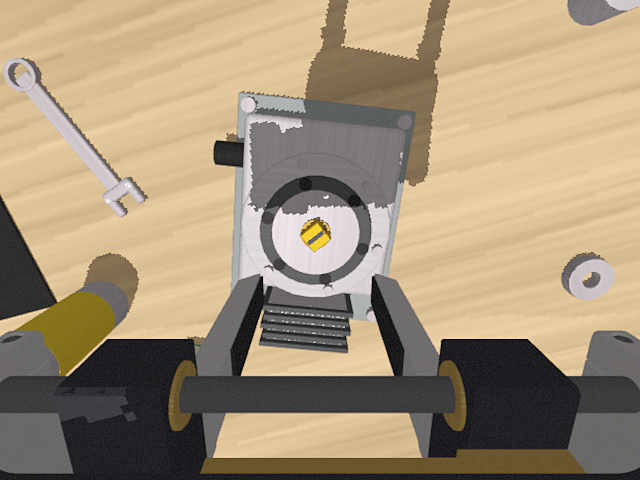

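The wrist view shows the yellow head at (316,235), unobstructed, with its dark stripe slanting up and to the right.

Run:
```python
from h import *
D=np.load('pics/w1.npz');p=D['p'];pose=(D['P'],D['R'])
c=cv2.resize(p[205:270,280:350],None,fx=8,fy=8,interpolation=cv2.INTER_CUBIC);save('w1z',c)
m=mask(p,'yellow',(285,205,345,265))
m2=cv2.morphologyEx(m,cv2.MORPH_CLOSE,np.ones((5,5)))
r=cv2.minAreaRect(cv2.findNonZero(m2)); print(r, wonz(*r[0],.0865,pose))
# corners to world at top z
b=cv2.boxPoints(r); w=np.array([wonz(u,v,.0905,pose) for u,v in b]); print(w, np.degrees(np.arctan2(*(w[1]-w[0])[[1,0]])),np.linalg.norm(w[1]-w[0]),np.linalg.norm(w[2]-w[1]))
# stripe
g=p.astype(int).sum(2); mm=(g<260)&(cv2.erode(m2,np.ones((3,3)))>0)
ys,xs=np.nonzero(mm); print(len(xs)); wp=np.array([wonz(u,v,.0915,pose)[:2] for u,v in zip(xs,ys)]);cc=wp.mean(0);V=np.linalg.svd(wp-cc)[2];print('stripe',cc,np.degrees(np.arctan2(V[0,1],V[0,0]))%90)
# rotor dark ring
```

```text
((315.2500305175781, 233.2500457763672), (28.991378784179688, 28.284271240234375), 45.0) [ 0.5352 -0.169   0.0865]
[[ 0.5291 -0.1857  0.0905]
 [ 0.5166 -0.164   0.0905]
 [ 0.5391 -0.1517  0.0905]
 [ 0.5522 -0.1735  0.0905]] 119.97396855260243 0.025029080598899377 0.02562604610931679
98
stripe [ 0.5289 -0.1656] 69.65846567957581
```

View pics/w1z.png

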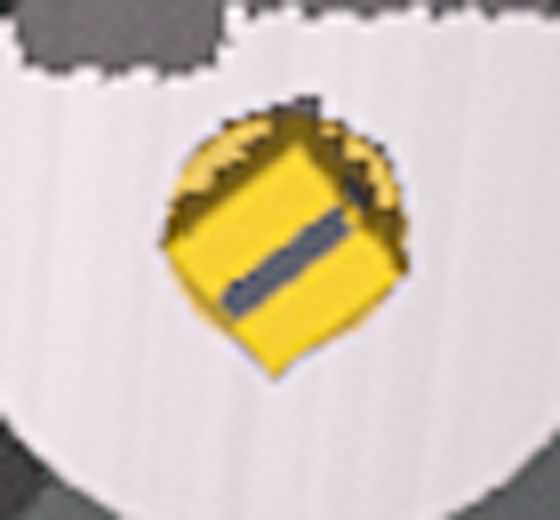

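Run:
```python
from h import *
D=np.load('pics/w1.npz');p=D['p'];pose=(D['P'],D['R'])
hsv=cv2.cvtColor(p,cv2.COLOR_RGB2HSV)
m=cv2.inRange(hsv,(20,160,190),(33,255,255)); k=np.zeros_like(m);k[216:256,298:336]=255;m&=k
m2=cv2.morphologyEx(m,cv2.MORPH_CLOSE,np.ones((5,5)))
n,l,s,c=cv2.connectedComponentsWithStats(m2);i=1+s[1:,4].argmax();f=(l==i).astype(np.uint8)
print(s[i],c[i]);ys,xs=np.nonzero(f);wp=np.array([wonz(u,v,.0915,pose)[:2] for u,v in zip(xs,ys)]);
r=cv2.minAreaRect((wp*1000).astype(np.float32));print('face',wp.mean(0),r)
b=cv2.inRange(hsv,(90,20,30),(140,255,190))&(255*cv2.erode(f,np.ones((3,3))));ys,xs=np.nonzero(b)
wp=np.array([wonz(u,v,.0915,pose)[:2] for u,v in zip(xs,ys)]);cc=wp.mean(0);V=np.linalg.svd(wp-cc)[2];print(len(xs),'stripe',cc,np.degrees(np.arctan2(V[0,1],V[0,0]))%180)
a,e=wonz(309,243.1,.0915,pose),wonz(323.5,231.9,.0915,pose);print(a,e,np.degrees(np.arctan2(*(e-a)[[1,0]])),(a+e)/2)
z=cv2.resize((m2),None,fx=1,fy=1)[205:270,280:350];save('w1m',cv2.resize(cv2.merge([z]*3),None,fx=8,fy=8,interpolation=0))
# rotor ring: dark circle
g=p.astype(int).sum(2);
```

```text
[301 221  29  31 470] [315.0553 236.5447]
face [ 0.5367 -0.1696] ((536.0341186523438, -168.01931762695312), (20.413984298706055, 24.870695114135742), 22.045621871948242)
47 stripe [ 0.5375 -0.1699] 112.98396317642448
[ 0.541  -0.1763  0.0915] [ 0.5346 -0.1614  0.0915] 113.24034713661489 [ 0.5378 -0.1688  0.0915]
```

View pics/w1m.png

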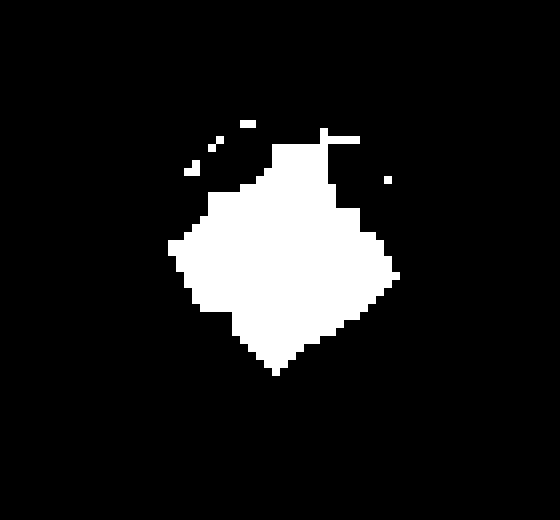

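Bolt flats lie at about 23° (mod 90), centre about (0.537,-0.169). Next I go above the red wrench.

Run:
```python
from h import *
st(); goto([.388,.258,.275],118,[.535,-.169,.23],74.43)
for c,u,v in (('top',378.44,253.95),('scene',254.12,240.45)): print(onz(c,u,v,.09))
```

```text
t 2.2 p [ 0.5345 -0.1669  0.2307] yawz 74.53374582115244 xax [-0.0003  0.0008 -1.    ] F [ 0.1779  0.3064 -0.0844] M [-0.0081 -0.0868  0.0423] gap 0.06017827097713254 j [-24.4852  14.5149  88.0177   0.0347  77.5023 -99.0265]
dp [-0.045   0.2562  0.3719] dr [-43.57   0.     0.  ]
[ 0.5349 -0.1689  0.09  ]
[ 0.5378 -0.1683  0.09  ]
```

```bash
python3 -m handwheel '[{"dp":[-0.045,0.256,0.37],"dr":[-43.5,0,0],"fingers":0.06},{"dp":[-0.045,0.256,0.37],"dr":[-43.5,0,0],"fingers":0.06},{"dp":[-0.045,0.256,0.37],"dr":[-43.5,0,0],"fingers":0.06},{"dp":[-0.045,0.256,0.37],"dr":[-43.5,0,0],"fingers":0.06},{"dp":[-0.045,0.256,0.37],"dr":[-43.5,0,0],"fingers":0.06},{"dp":[-0.045,0.256,0.37],"dr":[-43.5,0,0],"fingers":0.06},{"dp":[-0.045,0.256,0.37],"dr":[-43.5,0,0],"fingers":0.06},{"dp":[-0.045,0.256,0.37],"dr":[-43.5,0,0],"fingers":0.06},{"dp":[-0.045,0.256,0.37],"dr":[-43.5,0,0],"fingers":0.06},{"dp":[-0.045,0.256,0.37],"dr":[-43.5,0,0],"fingers":0.06},{"dp":[-0.045,0.256,0.37],"dr":[-43.5,0,0],"fingers":0.06},{"dp":[-0.045,0.256,0.37],"dr":[-43.5,0,0],"fingers":0.06},{"dp":[-0.045,0.256,0.37],"dr":[-43.5,0,0],"fingers":0.06},{"dp":[-0.045,0.256,0.37],"dr":[-43.5,0,0],"fingers":0.06},{"dp":[-0.045,0.256,0.37],"dr":[-43.5,0,0],"fingers":0.06},{"dp":[-0.045,0.256,0.37],"dr":[-43.5,0,0],"fingers":0.06}]'
python3 - <<'E'
from h import *
st(); p,d,pose=wsnap('w2')
hsv=cv2.cvtColor(p,cv2.COLOR_RGB2HSV)
m=mask(p,'red',(150,100,500,400));r=cv2.minAreaRect(cv2.findNonZero(m));print(r)
E
```

```text
time: 3.8
tcp_pos: [0.3884, 0.2556, 0.2754]
eef_rot: [[-0.0, -0.884, -0.467], [-0.0, -0.467, 0.884], [-1.0, 0.0, 0.0]]
contact_force: [-0.6, 1.6, -0.6]
finger_gap: 0.0603
t 3.8 p [0.3884 0.2556 0.2754] yawz 117.83673210845518 xax [-0.0001 -0.0001 -1.    ] F [-0.5882  1.5527 -0.6253] M [ 0.072  -0.0143 -0.003 ] gap 0.06030513896913002 j [ 24.7585   4.8036  93.9184  -0.0001  81.2848 -93.0782]
((347.2160339355469, 277.1348876953125), (202.6199493408203, 72.42815399169922), 57.17145919799805)
```

View pics/w2.png

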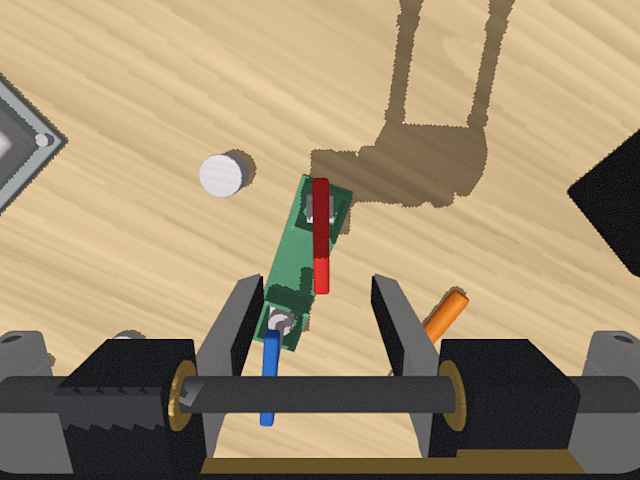

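The red bar runs from (320,178) to (322,293), centred between the fingers and along the tool's y.

Run:
```python
from h import *
D=np.load('pics/w2.npz');p=D['p'];d=D['d'];pose=(D['P'],D['R'])
m=mask(p,'red',(305,150,340,310)); n,l,s,c=cv2.connectedComponentsWithStats(m);i=1+s[1:,4].argmax();f=(l==i)
print(s[i],c[i]); ys,xs=np.nonzero(f)
K=eyes.camera_params('wrist')['K'];M=np.array(eyes.camera_params('wrist')['mount'])
Z=d[ys,xs];ok=Z>0;C=np.c_[(xs-K[0,2])*Z/K[0,0],(ys-K[1,2])*Z/K[1,1],Z][ok];X=(C@M[:3,:3].T+M[:3,3])@pose[1].T+pose[0]
h=np.median(X[:,2]);print('top z',h,np.percentile(X[:,2],[5,50,90]))
w=np.array([wonz(u,v,.154,pose)[:2] for u,v in zip(xs,ys)]);r=cv2.minAreaRect((w*1000).astype(np.float32));print(r,w.mean(0))
t=(np.c_[w,np.full(len(w),.154)]-pose[0])@pose[1];print('tool y range',np.percentile(t[:,1],[0,1,50,99,100]),'z',np.percentile(t[:,2],[0,1,50,99,100]))
V=np.linalg.svd(w-w.mean(0))[2];print('yaw',np.degrees(np.arctan2(V[0,1],V[0,0]))%180)
```

```text
[ 312  178   18  117 1857] [320.4717 234.6936]
top z 0.15340196303747677 [0.1516 0.1534 0.1544]
((387.03448486328125, 257.09588623046875), (99.36886596679688, 13.863354682922363), 28.322664260864258) [0.3847 0.2558]
tool y range [-0.0492 -0.0473  0.0046  0.0494  0.0502] z [-0.005  -0.0048  0.0016  0.0084  0.0089]
yaw 28.28601233721792
```

```bash
python3 -m handwheel '[{"dp":[0.03,0.0006,0.002],"dr":[-0.4,0,0],"fingers":0.05},{"dp":[0.075,0.0006,0.002],"dr":[-0.4,0,0],"fingers":0.05},{"dp":[0.105,0.0006,0.002],"dr":[-0.4,0,0],"fingers":0.05},{"dp":[0.1245,0.0006,0.002],"dr":[-0.4,0,0],"fingers":0.05},{"dp":[0.1245,0.0006,0.002],"dr":[-0.4,0,0],"fingers":0.04},{"dp":[0.1245,0.0006,0.002],"dr":[-0.4,0,0],"fingers":0.04}]' 50
python3 - <<'E'
from h import *
st(); p,d,pose=wsnap('w3')
E
```

```text
time: 4.45
tcp_pos: [0.387, 0.2578, 0.1513]
eef_rot: [[0.0, -0.88, -0.474], [0.0, -0.474, 0.88], [-1.0, -0.0, 0.0]]
contact_force: [-0.1, 0.1, -0.1]
finger_gap: 0.0407
t 4.45 p [0.387  0.2578 0.1513] yawz 118.31504150876451 xax [ 0.0002  0.0001 -1.    ] F [-0.0758  0.1484 -0.1003] M [0.0548 0.0179 0.0087] gap 0.04067948844750978 j [ 25.087    9.9448 106.2985   0.0013  63.7447 -93.2286]
```

View pics/w3.png

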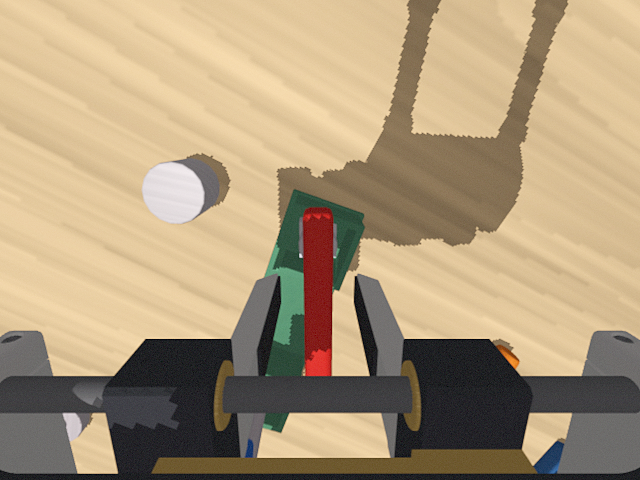

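The bar lies between the fingers at column 318, its far end at row 208. I close now.

```bash
python3 -m handwheel '[{"dp":[0,0,0],"dr":[0,0,0],"fingers":0.02},{"dp":[0,0,0],"dr":[0,0,0],"fingers":0.0},{"dp":[0,0,0],"dr":[0,0,0],"fingers":0.0},{"dp":[0,0,0],"dr":[0,0,0],"fingers":0.0},{"dp":[0,0,0],"dr":[0,0,0],"fingers":0.0},{"dp":[-0.004,0,0],"dr":[0,0,0],"fingers":0.0},{"dp":[-0.008,0,0],"dr":[0,0,0],"fingers":0.0},{"dp":[-0.008,0,0],"dr":[0,0,0],"fingers":0.0}]' 50
python3 - <<'E'
from h import *
st(); p,d,pose=wsnap('w4')
m=mask(p,'red',(290,180,350,390)); ys,xs=np.nonzero(m)
# bar top plane in tool: x = 0.006-0.009
n=cv2.connectedComponentsWithStats(m);print(n[2][1:])
zt=pose[0][2]-(-.003)
w=np.array([wonz(u,v,pose[0][2]+.003,pose) for u,v in zip(xs,ys)]);t=(w-pose[0])@pose[1];print('y',np.percentile(t[:,1],[0,1,99,100]),'z',np.percentile(t[:,2],[1,50,99]))
E
```

```text
time: 5.3
tcp_pos: [0.3867, 0.2578, 0.1592]
eef_rot: [[0.0, -0.88, -0.475], [0.0, -0.475, 0.88], [-1.0, -0.0, -0.0]]
contact_force: [0.3, 0.3, -2.4]
finger_gap: 0.0134
t 5.3 p [0.3867 0.2578 0.1592] yawz 118.33045762922121 xax [ 0.0004  0.0002 -1.    ] F [ 0.3447  0.2893 -2.3542] M [ 0.0532 -0.0206  0.0015] gap 0.013368740637668654 j [ 25.0999   9.4777 105.6235  -0.0019  64.8741 -93.2297]
[[ 302  207   31  169 4828]]Traceback (most recent call last):
  File "<stdin>", line 7, in <module>
  File "h.py", line 43, in wonz
    o,d=wray(u,v,pose); return o+d*(z-o[2])/d[2]
        ~~~~^^^^^^^^^^
  File "h.py", line 40, in wray
    c=eyes.camera_params('wrist');M=np.array(c['mount']);P,R=pose
ValueError: time passes only in moves, steps and waits
```

View pics/w4.png

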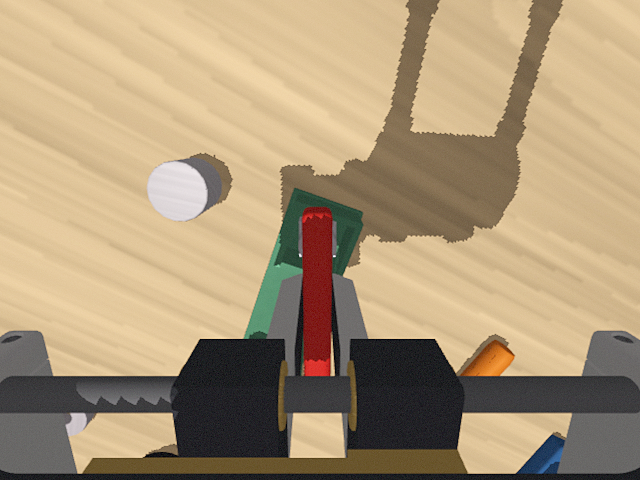

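```bash
cat >> h.py <<'E'
import os,pickle
if not os.path.exists('cp.pkl'): pickle.dump({n:eyes.camera_params(n) for n in ('scene','top','wrist')},open('cp.pkl','wb'))
_CP=pickle.load(open('cp.pkl','rb'))
class _E:
    snapshot=staticmethod(eyes.snapshot)
    camera_params=staticmethod(lambda n:_CP[n])
eyes=_E
def wproj(t):
    "tool coords -> wrist pixel"
    c=_CP['wrist'];M=np.array(c['mount']);q=M[:3,:3].T@(np.array(t)-M[:3,3]);q=c['K']@(q/q[2]);return q[:2]
E
python3 - <<'E'
from h import *
for t in ([-.003,.05,0],[.015,.05,0],[-.003,.05,.007],[-.003,.05,-.007],[-.003,.052,0],[.143,.0155,.0155],[.143,.0155,-.0155]): print(t,wproj(t))
p=np.load('pics/w4.npz')['p'];save('w4z',cv2.resize(p[195:275,270:370],None,fx=6,fy=6,interpolation=cv2.INTER_CUBIC))
st()
goto([.537,-.169,.30],113.3,[.387,.2575,.1595],118.3)
E
```

```text
[-0.003, 0.05, 0] [318.7179 210.8279]
[0.015, 0.05, 0] [318.5831 203.2854]
[-0.003, 0.05, 0.007] [334.593  210.8126]
[-0.003, 0.05, -0.007] [302.845  210.8431]
[-0.003, 0.052, 0] [318.7188 206.3587]
[0.143, 0.0155, 0.0155] [335.8905 215.2423]
[0.143, 0.0155, -0.0155] [300.3009 215.2758]
t 5.35 p [0.3866 0.2577 0.159 ] yawz 118.32929762690672 xax [ 0.0001  0.     -1.    ] F [-0.0624 -0.1291 -2.1538] M [0.0246 0.0425 0.0356] gap 0.013354005993425818 j [ 25.0994   9.4867 105.6447  -0.0017  64.8612 -93.2292]
dp [-0.1405  0.0701 -0.4466] dr [5. 0. 0.]
```

View pics/w4z.png

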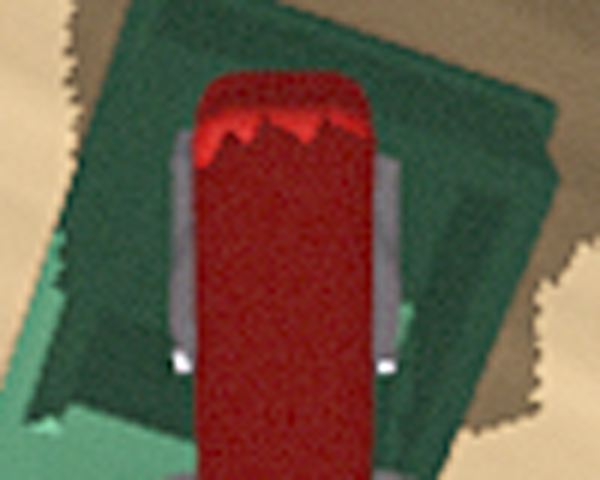

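```bash
python3 - <<'E'
from h import *
goto([.5365,-.1688,.262],112)
E
python3 -m handwheel '[{"dp":[-0.03,0,0],"dr":[0,0,0],"fingers":0.0},{"dp":[-0.06,0,0],"dr":[0,0,0],"fingers":0.0},{"dp":[-0.09,0,0],"dr":[0,0,0],"fingers":0.0},{"dp":[-0.103,0.008,-0.05],"dr":[0.5,0,0],"fingers":0.0},{"dp":[-0.103,0.016,-0.09],"dr":[1,0,0],"fingers":0.0},{"dp":[-0.103,0.022,-0.13],"dr":[2,0,0],"fingers":0.0},{"dp":[-0.103,0.028,-0.17],"dr":[3,0,0],"fingers":0.0},{"dp":[-0.103,0.034,-0.21],"dr":[4,0,0],"fingers":0.0},{"dp":[-0.103,0.04,-0.25],"dr":[5,0,0],"fingers":0.0},{"dp":[-0.103,0.046,-0.29],"dr":[6,0,0],"fingers":0.0},{"dp":[-0.103,0.052,-0.33],"dr":[6.3,0,0],"fingers":0.0},{"dp":[-0.103,0.058,-0.37],"dr":[6.3,0,0],"fingers":0.0},{"dp":[-0.103,0.062,-0.40],"dr":[6.3,0,0],"fingers":0.0},{"dp":[-0.103,0.066,-0.42],"dr":[6.3,0,0],"fingers":0.0}]'
```

```text
dp [-0.103   0.0704 -0.4466] dr [ 6.3293 -0.0015  0.0074]
time: 6.75
tcp_pos: [0.5283, -0.1455, 0.2612]
eef_rot: [[-0.001, -0.928, -0.374], [0.0, -0.374, 0.928], [-1.0, 0.001, 0.0]]
contact_force: [-0.0, 0.4, -3.1]
finger_gap: 0.0135
```

Run:
```python
from h import *
st();goto([.5365,-.1688,.245],112)
```

```text
t 6.75 p [ 0.5283 -0.1455  0.2612] yawz 111.93236478742637 xax [-0.0008  0.0001 -1.    ] F [-0.0267  0.3998 -3.1338] M [ 0.058  -0.0029 -0.0452] gap 0.01350837085133615 j [ -22.6631   12.5772   86.3245   -0.0144   81.1403 -134.5932]
dp [ 0.0162  0.0011 -0.0247] dr [-0.0676  0.0194 -0.0399]
```

```bash
python3 -m handwheel '[{"dp":[0.004,0.001,-0.02],"dr":[0,0,0],"fingers":0.0},{"dp":[0.01,0.0015,-0.026],"dr":[0,0,0],"fingers":0.0},{"dp":[0.016,0.0015,-0.026],"dr":[0,0,0],"fingers":0.0},{"dp":[0.016,0.0015,-0.026],"dr":[0,0,0],"fingers":0.0},{"dp":[0.016,0.0015,-0.026],"dr":[0,0,0],"fingers":0.0}]'
python3 - <<'E'
from h import *
st()
p,d=eyes.snapshot('scene');save('s5',cv2.resize(p[190:290,210:310],None,fx=6,fy=6,interpolation=cv2.INTER_CUBIC))
p,d,_=wsnap('w5');save('w5z',cv2.resize(p[150:300,240:400],None,fx=5,fy=4,interpolation=cv2.INTER_CUBIC))
E
```

```text
time: 7.25
tcp_pos: [0.5356, -0.1666, 0.2457]
eef_rot: [[-0.001, -0.927, -0.376], [0.001, -0.376, 0.927], [-1.0, 0.0, 0.001]]
contact_force: [0.4, -0.1, -3.2]
finger_gap: 0.0137
t 7.25 p [ 0.5356 -0.1666  0.2457] yawz 112.09752933595476 xax [-0.0008  0.001  -1.    ] F [ 0.3955 -0.1436 -3.1556] M [ 0.0353 -0.0023 -0.0281] gap 0.013674965807232448 j [ -24.407    14.1605   86.3647    0.033    79.5423 -136.5106]
```

View pics/s5.png

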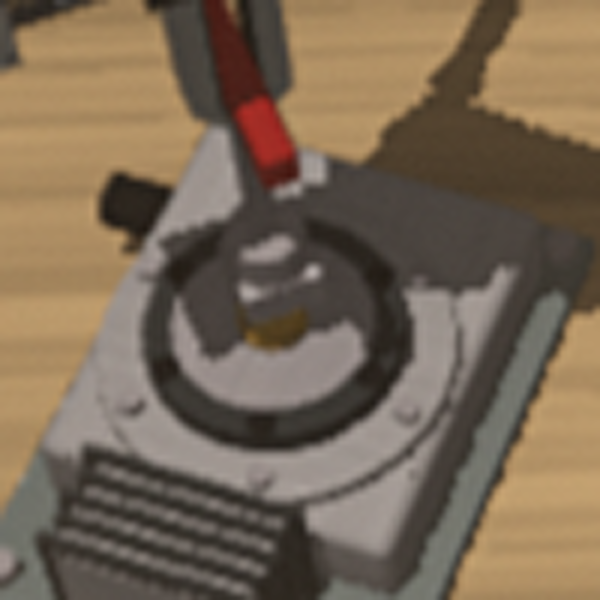

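View pics/w5z.png

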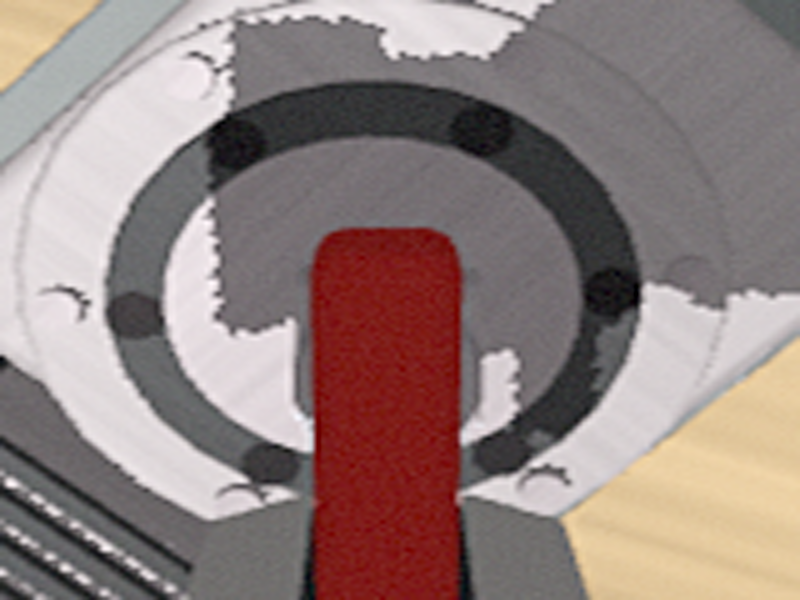

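The wrist view shows the rotor ring's six holes around zoom pixel (371,300), the bar centred at 387, so the bolt axis is about 3 px left of the wrench. I work that out exactly from the holes.

Run:
```python
from h import *
D=np.load('pics/w5.npz');pose=(D['P'],D['R']);d=D['d']
f=lambda q:((q[0]+.5)/5-.5+240,(q[1]+.5)/4-.5+150)
P=[f(q) for q in [(237,143),(482,130),(612,290),(500,455),(270,465),(135,315)]]
h=lambda q:np.array([*q,1.])
L=[np.cross(h(P[i]),h(P[i+3])) for i in range(3)]
c=np.linalg.svd(np.array([l/np.linalg.norm(l[:2]) for l in L]))[2][-1];c=c[:2]/c[2];print('c',c,d[int(c[1])-60:int(c[1])-50:3,280])
for z in (.075,.079):
    w=np.array([wonz(*q,z,pose) for q in P]);print(w.mean(0),np.linalg.norm(w-w.mean(0),axis=1)); q=wonz(*c,z,pose);print('centre',q,'tool',(q-pose[0])@pose[1])
K=_CP=eyes.camera_params('wrist');
# height of rotor from depth at a ring point
M=np.array(K['mount']);K=K['K']
for (u,v) in ((300,190),(345,190),(270,225)):
    Z=d[v,u];X=np.array([(u-K[0,2])*Z/K[0,0],(v-K[1,2])*Z/K[1,1],Z]);print(u,v,(pose[1]@(M[:3,:3]@X+M[:3,3])+pose[0]))
# bar end rows in w5 vs expected
p=D['p'];m=mask(p,'red',(290,180,350,300));col=m[:,317];print('bar end row',np.nonzero(col)[0][:3],wproj([-.003,.05,0]),wproj([-.003,.0488,0]))
st()
```

```text
c [314.0392 225.3411] [0.3283 0.3283 0.3289 0.3345]
[ 0.538  -0.1699  0.075 ] [0.0459 0.0462 0.046  0.0463 0.0463 0.0459]
centre [ 0.538 -0.17   0.075] tool [ 0.1711 -0.0007 -0.0038]
[ 0.5371 -0.1702  0.079 ] [0.0454 0.0456 0.0455 0.0457 0.0457 0.0454]
centre [ 0.537  -0.1703  0.079 ] tool [ 0.1671  0.0003 -0.0038]
300 190 [ 0.5111 -0.1949  0.0763]
345 190 [ 0.4956 -0.1558  0.0746]
270 225 [ 0.5534 -0.2093  0.0754]
bar end row [207 208 209] [318.7179 210.8279] [318.7174 213.4937]
t 7.35 p [ 0.5361 -0.167   0.2463] yawz 112.09566633869524 xax [ 0.0005  0.0002 -1.    ] F [ 0.3562  1.2551 -3.2063] M [-0.0148  0.0691  0.0057] gap 0.013900601166332382 j [ -24.4144   14.1408   86.3066    0.0215   79.5311 -136.5139]
```

```bash
python3 -m handwheel '[{"dp":[0,0.0005,-0.0026],"dr":[0,0,0],"fingers":0.0},{"dp":[0,0.0005,-0.0026],"dr":[0,0,0],"fingers":0.0}]'
python3 - <<'E'
from h import *
st()
p,d,_=wsnap('w6');save('w6z',cv2.resize(p[150:300,240:400],None,fx=5,fy=4,interpolation=cv2.INTER_CUBIC))
E
```

```text
time: 7.55
tcp_pos: [0.5369, -0.1706, 0.2463]
eef_rot: [[0.001, -0.927, -0.375], [-0.001, -0.375, 0.927], [-1.0, -0.001, -0.001]]
contact_force: [-0.0, -0.5, -2.0]
finger_gap: 0.0132
t 7.55 p [ 0.5369 -0.1706  0.2463] yawz 112.0488441881329 xax [ 0.0008 -0.0005 -1.    ] F [-0.0062 -0.4712 -2.0245] M [ 0.0326  0.0085 -0.0085] gap 0.013244271050003762 j [ -24.6984   14.2834   86.1062   -0.0079   79.5536 -136.7459]
```

View pics/w6z.png

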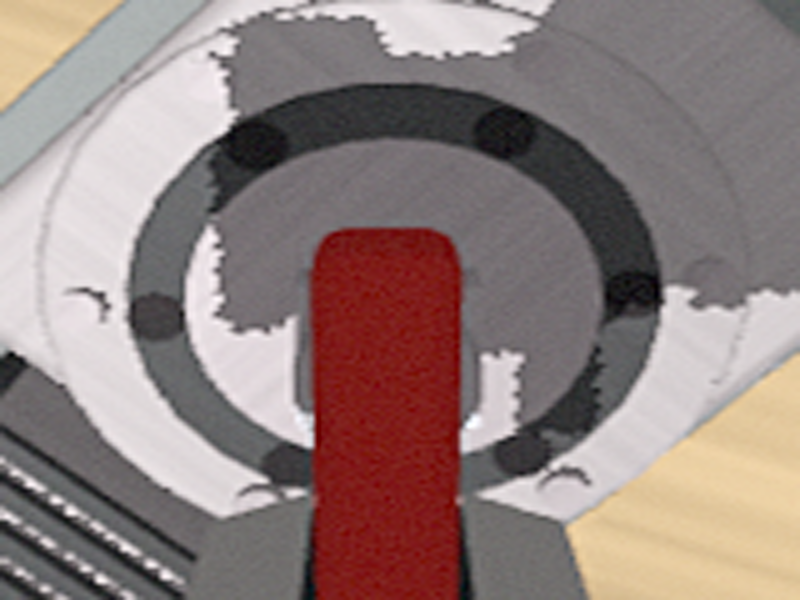

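```bash
python3 -m handwheel '[{"dp":[0,0,0.0015],"dr":[0,0,0],"fingers":0.0},{"dp":[0,0,0.0015],"dr":[0,0,0],"fingers":0.0},{"dp":[0,0,0.0015],"dr":[0,0,0],"fingers":0.0}]'
python3 - <<'E'
from h import *
st()
p,d,_=wsnap('w7');save('w7z',cv2.resize(p[150:300,240:400],None,fx=5,fy=4,interpolation=cv2.INTER_CUBIC))
E
```

```text
time: 7.9
tcp_pos: [0.5361, -0.1691, 0.246]
eef_rot: [[0.0, -0.927, -0.375], [0.0, -0.375, 0.927], [-1.0, -0.0, 0.0]]
contact_force: [-0.3, -0.4, -2.2]
finger_gap: 0.0138
t 7.9 p [ 0.5361 -0.1691  0.246 ] yawz 112.02780665621103 xax [ 0.      0.0001 -1.    ] F [-0.2679 -0.4262 -2.1961] M [0.1067 0.009  0.0108] gap 0.013823983754346339 j [ -24.6044   14.2203   86.2481    0.0064   79.532  -136.6334]
```

View pics/w7z.png

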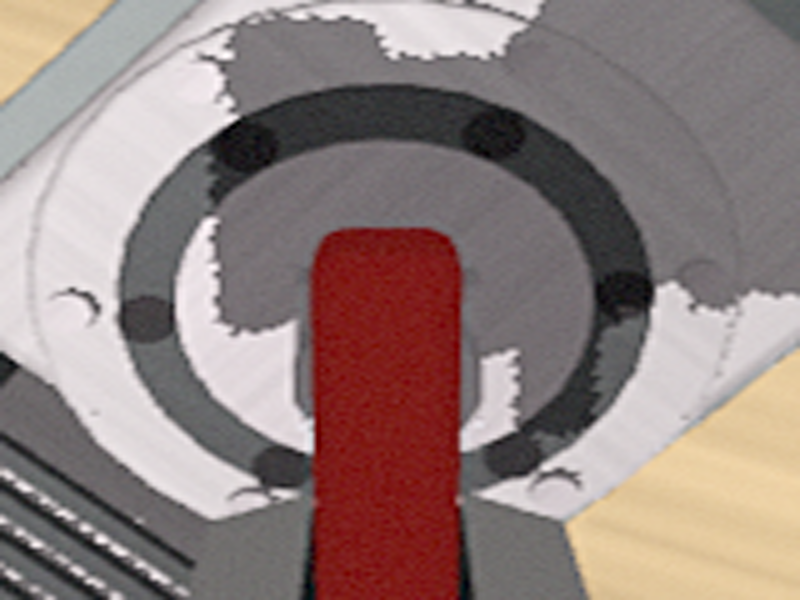

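The ring spans 120–652 (centre 386) and the bar is at 386.5, so they are aligned. I descend gently.

```bash
python3 -m handwheel '[{"dp":[0.006,0,0],"dr":[0,0,0],"fingers":0.0},{"dp":[0.010,0,0],"dr":[0,0,0],"fingers":0.0},{"dp":[0.0115,0,0],"dr":[0,0,0],"fingers":0.0},{"dp":[0.013,0,0],"dr":[0,0,0],"fingers":0.0},{"dp":[0.013,0,0],"dr":[0,0,0],"fingers":0.0}]'; python3 -c "
from h import *
st()"
```

```text
time: 8.45
tcp_pos: [0.536, -0.1691, 0.2327]
eef_rot: [[-0.0, -0.927, -0.375], [0.0, -0.375, 0.927], [-1.0, 0.0, 0.0]]
contact_force: [-0.1, -0.1, -2.1]
finger_gap: 0.0134
t 8.45 p [ 0.536  -0.1691  0.2327] yawz 112.02701094052084 xax [-0.0004  0.0003 -1.    ] F [-0.1359 -0.1286 -2.091 ] M [0.0107 0.0311 0.033 ] gap 0.013415354014656605 j [ -24.6079   14.6358   87.5723    0.0056   77.8175 -136.6361]
```

```bash
python3 -m handwheel '[{"dp":[0.0005,0,0],"dr":[0,0,0],"fingers":0.0},{"dp":[0.001,0,0],"dr":[0,0,0],"fingers":0.0},{"dp":[0.0015,0,0],"dr":[0,0,0],"fingers":0.0},{"dp":[0.0015,0,0],"dr":[0,0,0],"fingers":0.0}]'; python3 -c "
from h import *
st()"
```

```text
time: 8.85
tcp_pos: [0.536, -0.1691, 0.2314]
eef_rot: [[-0.0, -0.927, -0.375], [0.0, -0.375, 0.927], [-1.0, -0.0, 0.0]]
contact_force: [-1.0, 0.4, -2.3]
finger_gap: 0.0132
t 8.85 p [ 0.536  -0.1691  0.2314] yawz 112.03187098117627 xax [-0.      0.0001 -1.    ] F [-1.0189  0.377  -2.2572] M [ 0.0226 -0.0057  0.0268] gap 0.01320194874478557 j [ -24.6043   14.6648   87.7044    0.004    77.6333 -136.637 ]
```

```bash
python3 -m handwheel '[{"dp":[0.001,0,0],"dr":[0,0,0],"fingers":0.0},{"dp":[0.002,0,0],"dr":[0,0,0],"fingers":0.0},{"dp":[0.003,0,0],"dr":[0,0,0],"fingers":0.0},{"dp":[0.003,0,0],"dr":[0,0,0],"fingers":0.0}]'; python3 -c "
from h import *
st()"
```

```text
time: 9.25
tcp_pos: [0.536, -0.1691, 0.2282]
eef_rot: [[-0.0, -0.927, -0.375], [0.0, -0.375, 0.927], [-1.0, 0.0, 0.0]]
contact_force: [0.8, -0.6, -2.4]
finger_gap: 0.0136
t 9.25 p [ 0.536  -0.1691  0.2282] yawz 112.02789926549342 xax [-0.0003  0.0001 -1.    ] F [ 0.8411 -0.55   -2.3679] M [ 0.0809  0.0308 -0.0297] gap 0.013590307347344985 j [ -24.6067   14.7749   88.0132    0.0011   77.2289 -136.6349]
```

```bash
python3 -m handwheel '[{"dp":[0.001,0,0],"dr":[0,0,0],"fingers":0.0},{"dp":[0.002,0,0],"dr":[0,0,0],"fingers":0.0},{"dp":[0.003,0,0],"dr":[0,0,0],"fingers":0.0},{"dp":[0.003,0,0],"dr":[0,0,0],"fingers":0.0}]'; python3 -c "
from h import *
st()"
```

```text
time: 9.65
tcp_pos: [0.536, -0.1691, 0.2253]
eef_rot: [[-0.0, -0.927, -0.375], [0.0, -0.375, 0.927], [-1.0, 0.0, 0.0]]
contact_force: [0.5, 0.1, -3.1]
finger_gap: 0.0137
t 9.65 p [ 0.536  -0.1691  0.2253] yawz 112.02587050657242 xax [-0.0002  0.0002 -1.    ] F [ 0.5173  0.0734 -3.0868] M [0.0303 0.0383 0.0165] gap 0.013714148149870748 j [ -24.6073   14.8715   88.3056    0.0061   76.8374 -136.6346]
```

Well past the crossed-flats height with no resistance. I feel for the bottom.

```bash
python3 -m handwheel '[{"dp":[0.001,0,0],"dr":[0,0,0],"fingers":0.0},{"dp":[0.002,0,0],"dr":[0,0,0],"fingers":0.0},{"dp":[0.003,0,0],"dr":[0,0,0],"fingers":0.0},{"dp":[0.003,0,0],"dr":[0,0,0],"fingers":0.0}]'; python3 -c "
from h import *
st()"
```

```text
time: 10.05
tcp_pos: [0.5362, -0.1692, 0.2225]
eef_rot: [[0.0, -0.927, -0.375], [-0.0, -0.375, 0.927], [-1.0, -0.0, -0.0]]
contact_force: [-0.8, 0.3, -2.2]
finger_gap: 0.0133
t 10.05 p [ 0.5362 -0.1692  0.2225] yawz 112.03080122152524 xax [ 0.0003 -0.     -1.    ] F [-0.8003  0.3073 -2.1699] M [0.0321 0.0254 0.0092] gap 0.013332224095519894 j [ -24.605    14.9594   88.5766    0.0058   76.4507 -136.6371]
```

```bash
python3 -m handwheel '[{"dp":[0.0004,0,0],"dr":[0,0,0],"fingers":0.0},{"dp":[0.0008,0,0],"dr":[0,0,0],"fingers":0.0},{"dp":[0.0008,0,0],"dr":[0,0,0],"fingers":0.0}]'; python3 -c "
from h import *
st()"
```

```text
time: 10.35
tcp_pos: [0.5363, -0.1692, 0.2225]
eef_rot: [[0.001, -0.927, -0.375], [-0.0, -0.375, 0.927], [-1.0, -0.001, -0.001]]
contact_force: [-1.6, 0.6, 3.3]
finger_gap: 0.0135
t 10.35 p [ 0.5363 -0.1692  0.2225] yawz 112.02792572747694 xax [ 0.0011 -0.0004 -1.    ] F [-1.5518  0.578   3.263 ] M [ 0.1719  0.2429 -0.0294] gap 0.013498244080466494 j [ -24.6045   14.9462   88.6011    0.0078   76.3859 -136.6343]
```

Seated: a gentle 5.5 N push at TCP z 0.2225. I turn clockwise (+dr x lowers the yaw), in stages.

```bash
python3 -m handwheel '[{"dp":[0,0,0],"dr":[1,0,0],"fingers":0.0},{"dp":[0,0,0],"dr":[2.5,0,0],"fingers":0.0},{"dp":[0,0,0],"dr":[4,0,0],"fingers":0.0},{"dp":[0,0,0],"dr":[5,0,0],"fingers":0.0},{"dp":[0,0,0],"dr":[5,0,0],"fingers":0.0}]' 60; python3 -c "
from h import *
st()"
```

```text
time: 10.85
tcp_pos: [0.5366, -0.1694, 0.2225]
eef_rot: [[0.002, -0.956, -0.292], [-0.001, -0.292, 0.956], [-1.0, -0.001, -0.001]]
contact_force: [-0.3, -0.1, 5.4]
finger_gap: 0.0136
t 10.85 p [ 0.5366 -0.1694  0.2225] yawz 107.0024503930427 xax [ 0.0018 -0.0008 -1.    ] F [-0.2887 -0.073   5.401 ] M [0.1505 0.1837 0.1843] gap 0.01356621120287251 j [ -24.6039   14.954    88.5942   -0.0009   76.34   -131.6062]
```

```bash
python3 -m handwheel '[{"dp":[0,0,0],"dr":[2,0,0],"fingers":0.0},{"dp":[0,0,0],"dr":[4,0,0],"fingers":0.0},{"dp":[0,0,0],"dr":[6,0,0],"fingers":0.0},{"dp":[0,0,0],"dr":[8,0,0],"fingers":0.0},{"dp":[0,0,0],"dr":[10,0,0],"fingers":0.0},{"dp":[0,0,0],"dr":[10,0,0],"fingers":0.0}]' 60; python3 -c "
from h import *
st()"
```

```text
time: 11.45
tcp_pos: [0.5366, -0.1694, 0.2225]
eef_rot: [[0.002, -0.993, -0.122], [-0.001, -0.122, 0.993], [-1.0, -0.002, -0.001]]
contact_force: [-0.3, 0.6, 4.8]
finger_gap: 0.0134
t 11.45 p [ 0.5366 -0.1694  0.2225] yawz 96.98243807260826 xax [ 0.0017 -0.0007 -1.    ] F [-0.2629  0.6198  4.8068] M [0.1943 0.1646 0.1545] gap 0.013417104240519487 j [ -24.6023   14.9532   88.593     0.0037   76.3476 -121.5857]
```

```bash
python3 -m handwheel '[{"dp":[0,0,0],"dr":[2,0,0],"fingers":0.0},{"dp":[0,0,0],"dr":[5,0,0],"fingers":0.0},{"dp":[0,0,0],"dr":[8,0,0],"fingers":0.0},{"dp":[0,0,0],"dr":[11,0,0],"fingers":0.0},{"dp":[0,0,0],"dr":[14,0,0],"fingers":0.0},{"dp":[0,0,0],"dr":[17,0,0],"fingers":0.0},{"dp":[0,0,0],"dr":[20,0,0],"fingers":0.0},{"dp":[0,0,0],"dr":[23,0,0],"fingers":0.0},{"dp":[0,0,0],"dr":[25,0,0],"fingers":0.0},{"dp":[0,0,0],"dr":[25,0,0],"fingers":0.0}]' 60; python3 -c "
from h import *
st()"
```

```text
time: 12.45
tcp_pos: [0.5366, -0.1692, 0.2225]
eef_rot: [[0.002, -0.951, 0.309], [-0.001, 0.309, 0.951], [-1.0, -0.002, 0.0]]
contact_force: [-0.3, 0.0, 4.3]
finger_gap: 0.0133
t 12.45 p [ 0.5366 -0.1692  0.2225] yawz 71.98293118495074 xax [ 0.0017 -0.0005 -1.    ] F [-0.3195  0.0441  4.3081] M [0.163  0.2044 0.207 ] gap 0.013294750935521585 j [-24.5977  14.9518  88.5959   0.0144  76.3502 -96.584 ]
```

```bash
python3 -m handwheel '[{"dp":[0,0,0],"dr":[2,0,0],"fingers":0.0},{"dp":[0,0,0],"dr":[5,0,0],"fingers":0.0},{"dp":[0,0,0],"dr":[8,0,0],"fingers":0.0},{"dp":[0,0,0],"dr":[11,0,0],"fingers":0.0},{"dp":[0,0,0],"dr":[14,0,0],"fingers":0.0},{"dp":[0,0,0],"dr":[17,0,0],"fingers":0.0},{"dp":[0,0,0],"dr":[20,0,0],"fingers":0.0},{"dp":[0,0,0],"dr":[22.5,0,0],"fingers":0.0},{"dp":[0,0,0],"dr":[24,0,0],"fingers":0.0},{"dp":[0,0,0],"dr":[24,0,0],"fingers":0.0}]' 60
python3 - <<'E'
from h import *
st()
p,d=eyes.snapshot('top');save('t8',cv2.resize(p[190:310,330:430],None,fx=5,fy=5,interpolation=cv2.INTER_CUBIC))
wsnap('w8')
E
```

```text
time: 13.45
tcp_pos: [0.5366, -0.1691, 0.2225]
eef_rot: [[0.002, -0.743, 0.669], [-0.0, 0.669, 0.743], [-1.0, -0.002, 0.001]]
contact_force: [-0.1, -0.1, 4.6]
finger_gap: 0.0136
t 13.45 p [ 0.5366 -0.1691  0.2225] yawz 47.994801112538255 xax [ 0.0018 -0.0003 -1.    ] F [-0.1285 -0.1317  4.5748] M [0.1851 0.1805 0.1085] gap 0.013648210035490277 j [-24.5942  14.9506  88.5955   0.0284  76.3518 -72.5957]
```

View pics/w8.png

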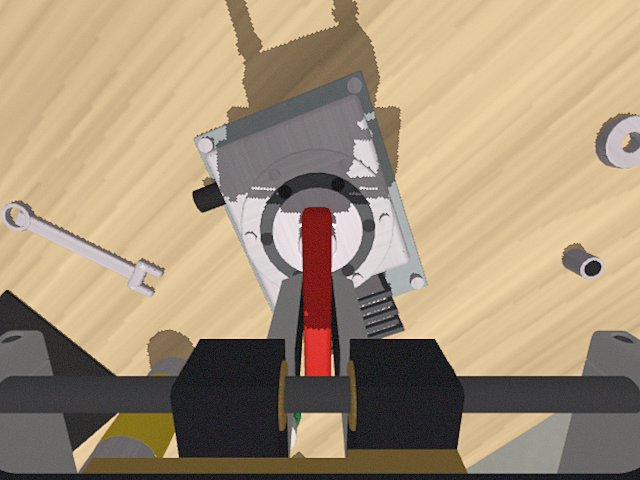

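The bar still lies straight between the pads. I back off within the slack and lift.

```bash
python3 -m handwheel '[{"dp":[0,0,0],"dr":[-2,0,0],"fingers":0.0},{"dp":[0,0,0],"dr":[-4,0,0],"fingers":0.0},{"dp":[0,0,0],"dr":[-4.5,0,0],"fingers":0.0},{"dp":[-0.003,0,0],"dr":[-4.5,0,0],"fingers":0.0},{"dp":[-0.007,0,0],"dr":[-4.5,0,0],"fingers":0.0},{"dp":[-0.012,0,0],"dr":[-4.5,0,0],"fingers":0.0},{"dp":[-0.022,0,0],"dr":[-4.5,0,0],"fingers":0.0},{"dp":[-0.045,0,0],"dr":[-4.5,0,0],"fingers":0.0},{"dp":[-0.05,-0.035,0],"dr":[-4.5,0,0],"fingers":0.0},{"dp":[-0.05,-0.07,0],"dr":[-4.5,0,0],"fingers":0.0},{"dp":[-0.05,-0.07,0],"dr":[-4.5,0,0],"fingers":0.0},{"dp":[-0.05,-0.07,0],"dr":[-4.5,0,0],"fingers":0.0}]'
python3 - <<'E'
from h import *
st()
p,d,_=wsnap('w9');save('w9z',cv2.resize(p[100:250,220:420],None,fx=4,fy=4,interpolation=cv2.INTER_CUBIC))
E
```

```text
time: 14.75
tcp_pos: [0.5881, -0.2162, 0.2713]
eef_rot: [[-0.001, -0.793, 0.609], [0.001, 0.609, 0.793], [-1.0, 0.002, -0.0]]
contact_force: [-0.4, -0.3, -2.5]
finger_gap: 0.0129
t 14.75 p [ 0.5881 -0.2162  0.2713] yawz 52.48616131830859 xax [-0.0014  0.0011 -1.    ] F [-0.3514 -0.2643 -2.4565] M [ 0.0386 -0.0004  0.0422] gap 0.012903595429352224 j [-26.5529  19.3393  75.3158   0.018   85.4463 -79.0405]
```

View pics/w9z.png

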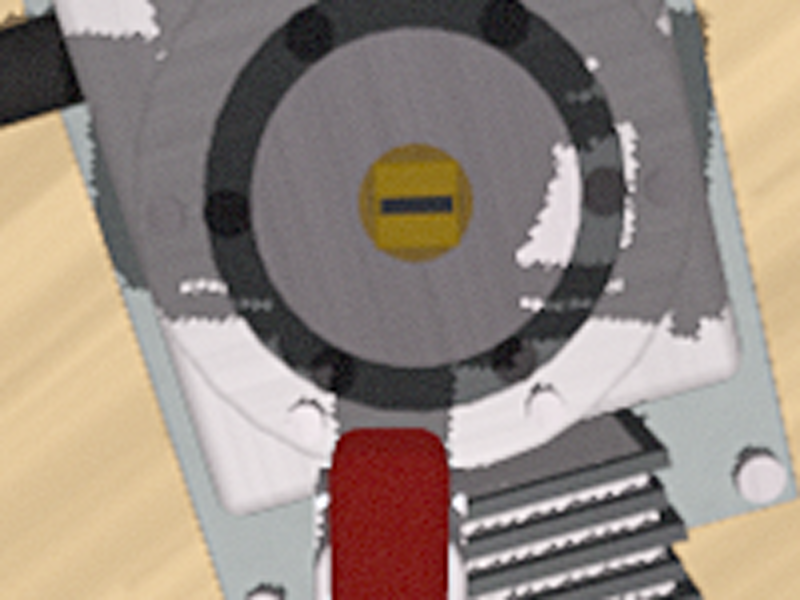

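The head is clearly visible, its stripe from (382,208) to (452,203) in the zoom. I compute its angle.

Run:
```python
from h import *
D=np.load('pics/w9.npz');p=D['p'];pose=(D['P'],D['R'])
f=lambda q:((q[0]+.5)/4-.5+220,(q[1]+.5)/4-.5+100)
a,e=[wonz(*f(q),.0915,pose) for q in ((382,208),(452,203))];print(np.degrees(np.arctan2(*(e-a)[[1,0]])),(a+e)/2)
def stripe(D,box):
    p=D['p'];pose=(D['P'],D['R']);x0,y0,x1,y1=box
    up=cv2.resize(p[y0:y1,x0:x1],None,fx=8,fy=8,interpolation=cv2.INTER_CUBIC).astype(int)
    m=((up[...,2]-up[...,0])>-15).astype(np.uint8)  # not yellow
    m[(up.sum(2)>330)]=0
    n,l,s,c=cv2.connectedComponentsWithStats(m)
    for i in range(1,n):
        if s[i,4]>300:
            ys,xs=np.nonzero(l==i);w=np.array([wonz((x+.5)/8-.5+x0,(y+.5)/8-.5+y0,.0915,pose)[:2] for x,y in zip(xs,ys)]);V=np.linalg.svd(w-w.mean(0),full_matrices=False);print(s[i],w.mean(0),V[1]/np.sqrt(len(w)),np.degrees(np.arctan2(V[2][0,1],V[2][0,0]))%180)
print('before');stripe(np.load('pics/w1.npz'),(305,228,328,247))
print('after');stripe(D,(313,143,335,160))
```

```text
56.38693336995658 [ 0.5369 -0.17    0.0915]
before
[  24   27  121  103 3389] [ 0.5369 -0.1702] [0.0046 0.0008] 113.29769332134437
after
[  20   51  140   30 3431] [ 0.5367 -0.1699] [0.0046 0.0008] 54.604099373631016
```

Stripe went from 113.3° to 54.6°, i.e. 58.7° clockwise. Now back to the rack.

Run:
```python
from h import *
goto([.387,.2577,.275],118.3)
```

```text
dp [-0.0027  0.4472  0.2535] dr [-65.7913   0.0615  -0.0948]
```

```bash
python3 -m handwheel '[{"dp":[-0.003,0.025,0.013],"dr":[-4,0,0],"fingers":0.0},{"dp":[-0.003,0.06,0.033],"dr":[-9,0,0],"fingers":0.0},{"dp":[-0.003,0.095,0.053],"dr":[-14,0,0],"fingers":0.0},{"dp":[-0.003,0.13,0.073],"dr":[-19,0,0],"fingers":0.0},{"dp":[-0.003,0.165,0.093],"dr":[-24,0,0],"fingers":0.0},{"dp":[-0.003,0.2,0.113],"dr":[-29,0,0],"fingers":0.0},{"dp":[-0.003,0.235,0.133],"dr":[-34,0,0],"fingers":0.0},{"dp":[-0.003,0.27,0.153],"dr":[-39,0,0],"fingers":0.0},{"dp":[-0.003,0.305,0.173],"dr":[-44,0,0],"fingers":0.0},{"dp":[-0.003,0.34,0.193],"dr":[-50,0,0],"fingers":0.0},{"dp":[-0.003,0.375,0.213],"dr":[-56,0,0],"fingers":0.0},{"dp":[-0.003,0.41,0.233],"dr":[-61,0,0],"fingers":0.0},{"dp":[-0.003,0.435,0.247],"dr":[-64,0,0],"fingers":0.0},{"dp":[-0.003,0.447,0.2535],"dr":[-65.8,0,0],"fingers":0.0},{"dp":[-0.003,0.447,0.2535],"dr":[-65.8,0,0],"fingers":0.0},{"dp":[-0.003,0.447,0.2535],"dr":[-65.8,0,0],"fingers":0.0},{"dp":[-0.003,0.447,0.2535],"dr":[-65.8,0,0],"fingers":0.0}]'
python3 - <<'E'
from h import *
st()
goto([.387,.2577,.20],118.3)
p,d,_=wsnap('w10')
E
```

```text
time: 16.5
tcp_pos: [0.388, 0.256, 0.2747]
eef_rot: [[0.0, -0.881, -0.473], [-0.001, -0.473, 0.881], [-1.0, 0.0, -0.001]]
contact_force: [-0.4, -0.8, -2.4]
finger_gap: 0.0136
t 16.5 p [0.388  0.256  0.2747] yawz 118.22020432788085 xax [ 0.0003 -0.0008 -1.    ] F [-0.4376 -0.7865 -2.3515] M [0.0775 0.0079 0.0037] gap 0.013553622549290493 j [ 24.8638   4.8144  94.0043  -0.0504  81.1852 -93.3487]
dp [0.0747 0.0001 0.0021] dr [-0.0798 -0.0495 -0.0068]
```

View pics/w10.png

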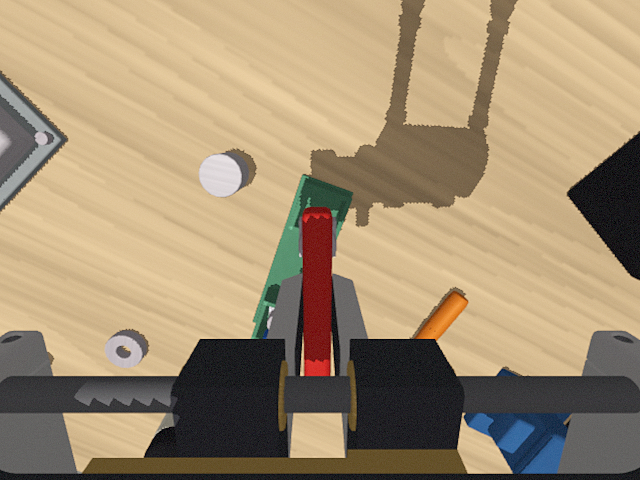

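The wrench hangs straight over its cell, around (318,215). I lower to just above the cell walls and check.

```bash
python3 -m handwheel '[{"dp":[0.03,0,0.001],"dr":[0,0,0],"fingers":0.0},{"dp":[0.06,0,0.001],"dr":[0,0,0],"fingers":0.0},{"dp":[0.07,0,0.001],"dr":[0,0,0],"fingers":0.0},{"dp":[0.07,0,0.001],"dr":[0,0,0],"fingers":0.0}]'; python3 -c "
from h import *
st();goto([.387,.2577,.152],118.3)
wsnap('w11')"
```

```text
time: 16.95
tcp_pos: [0.3866, 0.2569, 0.2034]
eef_rot: [[-0.003, -0.881, -0.473], [-0.002, -0.473, 0.881], [-1.0, 0.004, 0.0]]
contact_force: [-0.8, 0.8, -2.2]
finger_gap: 0.0138
t 16.95 p [0.3866 0.2569 0.2034] yawz 118.24235202638614 xax [-0.0032 -0.0017 -1.    ] F [-0.844   0.7742 -2.188 ] M [ 0.0254 -0.0013 -0.0451] gap 0.013786388630491427 j [ 25.015    7.3848 101.3595  -0.0094  71.4628 -93.2244]
dp [ 0.0514 -0.0009  0.0005] dr [-0.0576  0.0029 -0.2073]
```

View pics/w11.png

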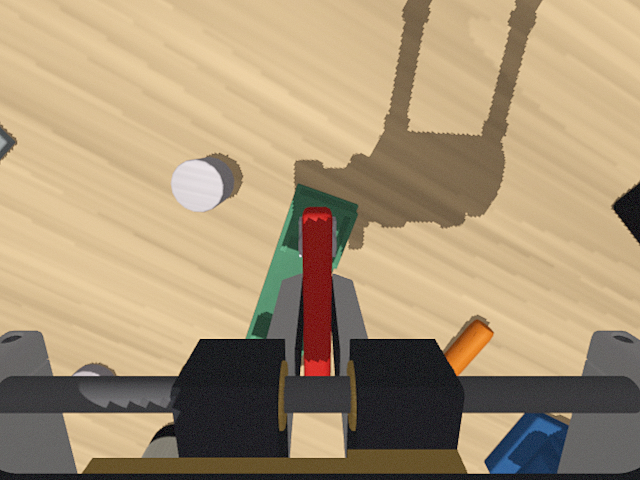

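```bash
python3 -m handwheel '[{"dp":[0.012,0,0],"dr":[0,0,0],"fingers":0.0},{"dp":[0.025,0,0],"dr":[0,0,0],"fingers":0.0},{"dp":[0.04,0,0],"dr":[0,0,0],"fingers":0.0},{"dp":[0.047,0,0],"dr":[0,0,0],"fingers":0.0},{"dp":[0.05,0,0],"dr":[0,0,0],"fingers":0.0},{"dp":[0.05,0,0],"dr":[0,0,0],"fingers":0.0}]'; python3 -c "
from h import *
st()"
```

```text
time: 17.6
tcp_pos: [0.3874, 0.2582, 0.1548]
eef_rot: [[0.0, -0.88, -0.474], [0.0, -0.474, 0.88], [-1.0, -0.0, -0.0]]
contact_force: [0.3, -0.6, -0.9]
finger_gap: 0.0139
t 17.6 p [0.3874 0.2582 0.1548] yawz 118.32677002732247 xax [ 0.0004  0.0002 -1.    ] F [ 0.2594 -0.5519 -0.8699] M [0.0411 0.0112 0.027 ] gap 0.013851367498529471 j [ 25.1049   9.7835 105.9387   0.0014  64.2533 -93.2225]
```

```bash
python3 -m handwheel '[{"dp":[0.001,0,0],"dr":[0,0,0],"fingers":0.0},{"dp":[0.002,0,0],"dr":[0,0,0],"fingers":0.0},{"dp":[0.0028,0,0],"dr":[0,0,0],"fingers":0.0},{"dp":[0.0028,0,0],"dr":[0,0,0],"fingers":0.0}]'; python3 -c "
from h import *
st()"
```

```text
time: 18.0
tcp_pos: [0.3872, 0.2581, 0.152]
eef_rot: [[0.0, -0.88, -0.475], [0.0, -0.475, 0.88], [-1.0, -0.0, 0.0]]
contact_force: [-0.6, -0.2, -2.1]
finger_gap: 0.0136
t 18.0 p [0.3872 0.2581 0.152 ] yawz 118.32943120643004 xax [ 0.0003  0.0002 -1.    ] F [-0.6481 -0.1757 -2.0909] M [ 0.0727  0.0196 -0.0109] gap 0.01356914028247849 j [ 25.1083   9.9268 106.2124   0.0044  63.8416 -93.2231]
```

```bash
python3 -m handwheel '[{"dp":[0.0004,0,0],"dr":[0,0,0],"fingers":0.0},{"dp":[0.0008,0,0],"dr":[0,0,0],"fingers":0.0},{"dp":[0.0008,0,0],"dr":[0,0,0],"fingers":0.0}]'; python3 -c "
from h import *
st()"
```

```text
time: 18.3
tcp_pos: [0.3873, 0.2582, 0.1515]
eef_rot: [[0.001, -0.88, -0.475], [0.0, -0.475, 0.88], [-1.0, -0.001, 0.0]]
contact_force: [-0.9, -0.5, 1.6]
finger_gap: 0.0138
t 18.3 p [0.3873 0.2582 0.1515] yawz 118.33029960691717 xax [ 0.0006  0.0004 -1.    ] F [-0.853 -0.531  1.564] M [ 0.0084  0.1211 -0.0387] gap 0.013782957566445826 j [ 25.1083   9.9552 106.2509   0.0055  63.7511 -93.2244]
```

On the floor. I relieve the push and open.

```bash
python3 -m handwheel '[{"dp":[-0.0004,0,0],"dr":[0,0,0],"fingers":0.0},{"dp":[-0.0004,0,0],"dr":[0,0,0],"fingers":0.016},{"dp":[-0.0004,0,0],"dr":[0,0,0],"fingers":0.02},{"dp":[-0.0004,0,0],"dr":[0,0,0],"fingers":0.03},{"dp":[-0.0004,0,0],"dr":[0,0,0],"fingers":0.04},{"dp":[-0.0004,0,0],"dr":[0,0,0],"fingers":0.05},{"dp":[-0.0004,0,0],"dr":[0,0,0],"fingers":0.05},{"dp":[-0.0004,0,0],"dr":[0,0,0],"fingers":0.05}]' 5; python3 -c "
from h import *
st();wsnap('w12')"
```

```text
time: 19.1
tcp_pos: [0.3871, 0.2581, 0.1515]
eef_rot: [[0.0, -0.88, -0.475], [0.0, -0.475, 0.88], [-1.0, -0.0, 0.0]]
contact_force: [-0.0, -0.3, -0.8]
finger_gap: 0.0497
t 19.1 p [0.3871 0.2581 0.1515] yawz 118.32851319276229 xax [ 0.0001  0.0001 -1.    ] F [-0.019  -0.3227 -0.78  ] M [0.0118 0.0099 0.0382] gap 0.04966274983466704 j [ 25.1064   9.959  106.2545   0.0044  63.7808 -93.2241]
```

View pics/w12.png

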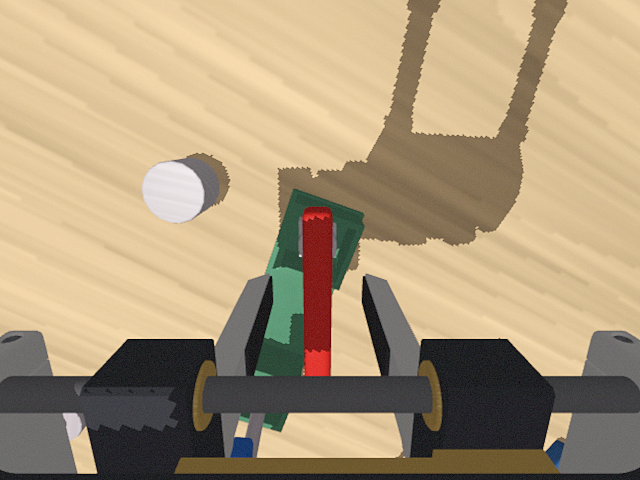

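The fingers are open and the wrench stands free at column 317. I retreat up, then take final views.

```bash
python3 -m handwheel '[{"dp":[-0.015,0,0],"dr":[0,0,0],"fingers":0.05},{"dp":[-0.05,0,0],"dr":[0,0,0],"fingers":0.05},{"dp":[-0.09,0,0],"dr":[0,0,0],"fingers":0.05},{"dp":[-0.123,0,0],"dr":[0,0,0],"fingers":0.05},{"dp":[-0.123,0,0],"dr":[0,0,0],"fingers":0.05},{"dp":[-0.123,0,-0.045],"dr":[0,0,0],"fingers":0.05},{"dp":[-0.123,0,-0.09],"dr":[0,0,0],"fingers":0.05},{"dp":[-0.123,0,-0.135],"dr":[0,0,0],"fingers":0.05},{"dp":[-0.123,0,-0.18],"dr":[0,0,0],"fingers":0.05},{"dp":[-0.123,0,-0.22],"dr":[0,0,0],"fingers":0.05},{"dp":[-0.123,0,-0.24],"dr":[0,0,0],"fingers":0.05},{"dp":[-0.123,0,-0.24],"dr":[0,0,0],"fingers":0.05},{"dp":[-0.123,0,-0.24],"dr":[0,0,0],"fingers":0.05}]'
python3 - <<'E'
from h import *
st()
T,_=eyes.snapshot('top');save('t13',T);S,_=eyes.snapshot('scene');save('s13',S)
for c,rt,rs in (('red',(200,270,260,330),(405,145,460,200)),('blue',(200,220,250,275),(430,195,475,245))):
    print(c,axis(mask(T,c,rt),'top',.15),axis(mask(S,c,rs),'scene',.15))
E
```

```text
time: 20.45
tcp_pos: [0.5003, 0.0469, 0.2734]
eef_rot: [[-0.002, -0.881, -0.474], [0.001, -0.474, 0.881], [-1.0, 0.002, 0.002]]
contact_force: [0.4, -0.2, -0.1]
finger_gap: 0.0503
t 20.45 p [0.5003 0.0469 0.2734] yawz 118.26491443610317 xax [-0.0024  0.001  -1.    ] F [ 0.4173 -0.2382 -0.0514] M [ 0.0463  0.0096 -0.0023] gap 0.05031568818407773 j [  -2.6163    8.2906   90.104     0.0502   81.7469 -120.8886]
red (array([0.3858, 0.2563]), np.float64(28.28854035798301)) (array([0.3909, 0.2596]), np.float64(27.36653548739415))
blue (array([0.5304, 0.2782]), np.float64(22.39008882625069)) (array([0.5345, 0.2835]), np.float64(22.988346430942634))
```

View pics/t13.png

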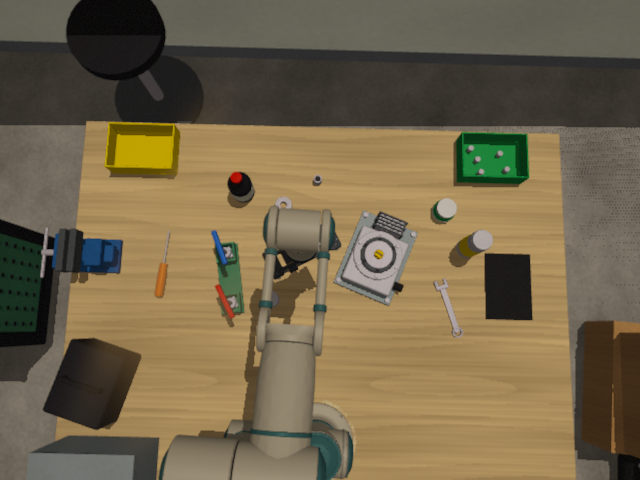

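View pics/s13.png

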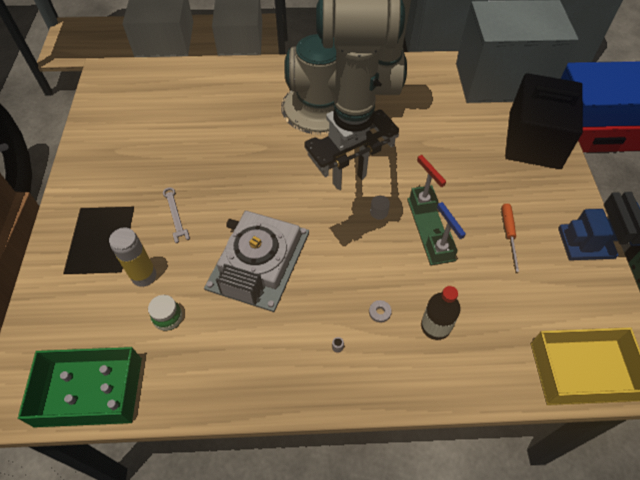

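The red wrench stands in its cell (scene 431,170) where it started. The blue wrench and everything else visible have not moved, and the gripper is clear of everything. I hand in.

```bash
python3 -c "
from h import *
print(ctrl.close_job())"
```

```text
the job is handed in; nothing more can be done
None
```

I turned the bolt clockwise by about 59° and put the red wrench back upright in its own cell. The job was handed in at about 20.5 s of the 72 s allowed.

- **Seating:** The socket slid over the head with no resistance and touched bottom at the expected height, with a push of about 5.5 N.
- **Turning:** I only turned clockwise under load, with a drag of about 0.11–0.21 N m. The one turn back was 4.5°, inside the socket's slack, to free the wrench before lifting it.
- **Bolt angle:** Wrist pictures before and after put the stripe at 113.3° and 54.6°, a turn of 58.7°. The wrench motion less the slack suggests about 60°. A second, hand-picked reading of the stripe gave 56.4°, so the figure is good to a degree or two.
- **Wrench back in the rack:** Both overhead cameras put the red bar within 1 mm and 0.4° of where it started.
- **Everything else:** The blue wrench has not moved. The other items look as they were, except that the arm hides the piston and part of the bearing in the last top view. The last force reading, with the gripper clear, was near zero.

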